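Lock the spindle: line up the slotted disc and push the locking bar through it

ROBOT

A 6-joint arm with a two-finger parallel gripper is mounted at the origin on a cart in front of the work surface, level with it; the furniture and walls round the work are solid. World frame = base frame: x ahead of the robot, y to its left, z up, the work surface at z = 0. Lengths are in mm, angles in degrees, forces in N, time in s.
With the tool pointing down it reaches from about 300 to 850 mm from the base axis. Payload 4.2 kg.
Tool frame: the origin (TCP) lies on the centre line of the jaws, within the pads' length; the fingertips stand 8 mm ahead of it and the grasp point (between the pads) lies 11 mm behind it; z points along the fingers, y is the line along which they close (so a half turn about z gives the same grasp; the last joint's range is limited). The gripper opens to 91 mm and grips with 3 to 60 N. Pads are 32 mm wide; open, the fingers measure 118 mm over their backs; the gripper's body (76 mm by 178 mm) begins 60 mm behind the grasp point.
Start: joints at [-74.943, 18.312, 89.639, -0, 72.044, -1.146], TCP at [160.454, -552.175, 221.976] pointing down, gripper open.
Joint ranges: [-177.97, 177.97], [-48.28, 115.42], [12.27, 149.76], [-77.06, 257.06], [2.81, 150.46], [-146.56, 146.56]. Speed limits (degrees/s): [147.25, 147.25, 180, 180, 180, 180].

INTERFACE

Orientations are given as [roll, pitch, yaw] about the fixed x, y, z axes, in that order (R = Rz(yaw) Ry(pitch) Rx(roll)).
In Python, from workcell import telemetry, eyes, ticket gives the robot as it stands. The module is installed in compiled form; this text tells all that it offers.
- The arm moves only by the shell command python3 -m crank 'ROWS' [OPENING] [FORCE]. ROWS is JSON, a list of rows, each an object of numbers: "dx", "dy", "dz": the shift along the world's x, y, z normalised to -1 to 1, where 1 is 80 cm; "yaw": the turn about the world's z normalised to -1 to 1, where 1 is 5 degrees. A call has 1 to 10 rows; each row shifts and turns the commanded pose from where the row before left it; what a row does not reach is not made up. A row lasts 1/8 s, in which the tool goes at most 62.5 mm and 10.7 degrees, less where a joint would pass 70% of its speed; a pose out of reach is approached as far as the arm can. A call with a number of a shift or a turn outside -1 to 1 is refused whole. A call with a gripper value outside its range is refused whole. OPENING is the opening, from 0 (shut) to 1 (fully open), set as the call begins (- or left out, the last holds). The fingers move at their own pace and stop on an object; FORCE is the grip in N (left out, the last holds). Time passes only in rows, so rows that do not move let the fingers close. It gives the time, the measured TCP pose, the force, the opening and the grip force at its end, in the units of the state.
- telemetry.state(): the state, without advancing time (a new reading comes with each control period).
- eyes.grab_frame(name): name is "scene" or "top" or "wrist"; returns the picture (420x560x3 uint8, red, green, blue); there is no depth.
- eyes.calibration(name): a dict with "camera_matrix" (3x3 intrinsics, pixels), "world_from_camera" (4x4, takes a point from camera to world coordinates). Camera axes: x right, y down, z forward; pixel columns grow to the right and rows downward; lengths in mm; the calibration is good to about 2 mm. The wrist camera is an equidistant fisheye: a pixel r from the principal point sees the ray r / f radians off the axis. A picture is of the moment at which its call begins: read the wrist's pose just before it. calibration takes no time and is no camera call; for the wrist camera it gives the pose at the moment of the call.
- ticket.job_done(): hands the job in; it is judged then, once.
The state is a dict: "time_s": time; "qpos": joint angles; "qvel": joint speeds; "effort": joint torques, N m; "ee_pos": TCP position; "ee_rot": TCP orientation; "force": force on the tool from outside, world axes, zero at the start; "torque": the same for the moment, N m; "gripper_width": finger opening in mm; "gripper_force": force on a finger pad.
Only numpy, scipy, OpenCV 4.12 (cv2) and the standard library are available. Lean on these libraries where they do the work, as an engineer would, in place of code of your own. Each camera call takes 0.05 s, during which the arm holds its last target. There are 200 camera calls.

TASK

Lock the bench shaft lock: with a fingertip, push the disc round by its upright pin until its slot lines up with the locking bar, then push the bar by its upturned end through the slot and fully home, until the upturned end comes up against the guide. Only push: grip and lift nothing, and leave the other things on the bench where they are. Finish with the robot clear of everything.

Things in the scene. Friction and masses are not known exactly. Their poses are not given: they have to be found in the camera images.
- shaft_lock: Fixed grey base plate of the shaft lock, 347 mm long, 60 to 130 wide, 8 thick. Origin on the bench under the disc's axis; x points the way the bar is pushed home, z up. x from -253 to -96 mm: open channel 14 mm wide, floor at height 16 mm, low rails to 22 mm; then the guide, disc and keeper. Only the disc's pin and the bar's upturned end stand higher than 40 mm above the bench.
- guide_mouth (a point): Centre of the guide's entry face (x = -96 mm of the shaft_lock), 23 mm above the bench. The guide is a bridged tunnel 40 mm long, 38 mm wide outside, its top 36 mm above the bench (screw heads 39 mm).
- keeper_mouth (a point): Centre of the keeper's entry (x = +56 mm of the shaft_lock), 23 mm above the bench. The keeper is a bridged opening 28 mm deep, 20 mm wide, 48 mm wide outside, its top 37 mm above the bench (screw heads 40 mm); the bar's nose ends in it.
- disc (a joint): Disc angle about the vertical axis over the shaft_lock's origin, rad, counter-clockwise from above. At 0, and equally at pi or -pi, the slot is in line with the bar (either way round serves). Starts between 0.45 and 2.69; turns freely through these, stays where it is left (friction 0.08 N m). The bar's nose draws in a disc up to about 0.1 rad off.
- disc_slot (a point): Point on the disc's axis at its top face, 34 mm above the bench; x along the slot, turning with the disc. Steel disc 100 mm across with a straight slot 20 mm wide right across it, mouths flared to about 31 mm at the rim.
- pin_top (a point): Centre of the top of the disc's upright steel pin, 12 mm across, from 34 to 62 mm above the bench, 36 mm from the disc's axis, square to the slot (on +y of disc_slot). Push it sideways along its circle.
- bar: Loose steel locking bar, 0.25 to 0.5 kg, 12 mm wide, 14 high, in the channel, nose in the guide; slides with a few N. x towards the nose, z up; origin at the underside (16 mm above the bench) below the front face of the upturned end; nose tip 168 mm ahead. Starts with origin at x = -226 to -238 mm of the shaft_lock; home is -96 mm (upturned end against the guide), nose at +72 mm.
- bar_lug (a point): Middle of the back face (the one to push) of the bar's upturned end, 178 mm behind the nose tip, 46 mm above the bench. That end is a flat upright lug 10 mm thick, 34 mm wide, from 24 to 62 mm above the bench.
- bar_nose (a point): Tip of the bar's round nose, at half the bar's height.
- tape_tin: Bystander: low open tin with metal bits, 77 mm across, 41 mm high, beside the channel, on the side away from the robot. Origin under its centre.
- marker: Bystander: marker pen 134 mm long, 14 mm thick, lying beside the channel on the robot's side. Origin under its middle, y along it.
- driver: Bystander: black-handled screwdriver lying at the left, 150 mm long, 25 mm thick. Origin under its middle, y along it.
- hammer: Bystander: black-handled hammer lying at the right, 257 mm long, 121 mm wide, 32 mm high. Origin under the middle.
- talc_bottle: Bystander: white capped bottle 62 by 87 mm, 214 mm high, at the back left. Origin under its centre.
- dye_bottle: Bystander: dark bottle 53 mm across, 162 mm high, at the back right. Origin under its centre.

How it is judged:
By the outcome, as a careful person would: the job done as asked, in the order asked, and still so for the second after the job is handed in, with the robot touching nothing.
It also fails if it takes over 54 s, if anything falls off the work surface, if the arm or the gripper's body presses on something with over 40 N, if the wrist force passes 120 N, or if a joint passes its speed limit or range.

## Working session

There is one attempt and no reset: what is moved stays moved. The work goes in short steps, Python scripts to look and compute and a shell command to move; the robot and the scene stay as the last step left them, time stands still between calls to the robot, and variables do not carry over. Pictures are saved under pics/ and viewed, at most 10 in all, crops included, and the job is handed in when it is done.

```bash
mkdir -p pics
python3 - <<'E'
from workcell import telemetry, eyes
import cv2,numpy as np
for n in("scene","top"):
    cv2.imwrite(f"pics/{n}0.png",eyes.grab_frame(n)[:,:,::-1])
    c=eyes.calibration(n); print(n,np.round(c["camera_matrix"],1).tolist(),np.round(c["world_from_camera"],3).tolist())
s=telemetry.state();print(s["time_s"],s["ee_pos"],s["ee_rot"],s["gripper_width"])
E
```

```text
scene [[482.3, 0.0, 278.6], [0.0, 482.3, 211.5], [0.0, 0.0, 1.0]] [[-0.902, -0.324, 0.287, 85.377], [-0.433, 0.683, -0.589, 1058.186], [-0.006, -0.655, -0.756, 1371.107], [0.0, 0.0, 0.0, 1.0]]
top [[387.7, 0.0, 286.5], [0.0, 387.7, 209.6], [0.0, 0.0, 1.0]] [[-0.017, -0.98, 0.201, 278.067], [-1.0, 0.017, -0.002, 62.858], [-0.001, -0.201, -0.98, 1483.385], [0.0, 0.0, 0.0, 1.0]]
0.1 [ 160.34555843 -551.73834343  221.18933219] [-1.79908455e+02 -2.54621624e-03  1.62031514e+01] 91.25267652879276
```

View pics/top0.png

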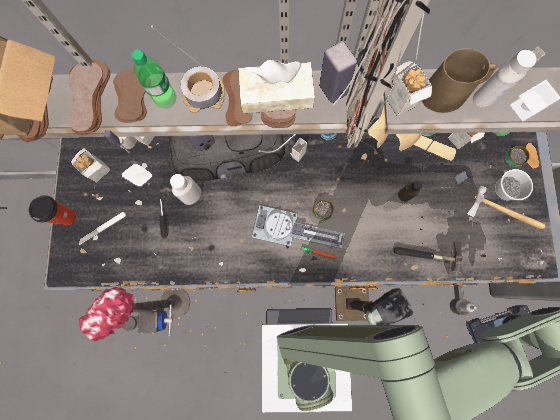

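View pics/scene0.png

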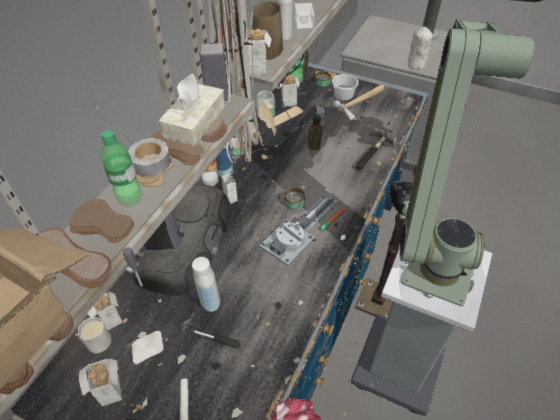

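Top view: the lock lies at about (253–343, 205–247), disc near (280,224), lug near (340,238). Tin is at (322,208) and marker at (318,253). I'll locate these roughly before moving the wrist camera over them.

```bash
cat > h.py <<'E'
from workcell import telemetry, eyes
import cv2,numpy as np
def ray(name,uv,cal=None):
    c=cal or eyes.calibration(name);K=np.array(c["camera_matrix"]);T=np.array(c["world_from_camera"])
    x=(uv[0]-K[0,2])/K[0,0];y=(uv[1]-K[1,2])/K[1,1]
    if name=="wrist":
        r=np.hypot(x,y); d=np.array([x/r*np.sin(r),y/r*np.sin(r),np.cos(r)]) if r>0 else np.array([0,0,1.])
    else: d=np.array([x,y,1.])
    return T[:3,3],T[:3,:3]@d
def onz(name,uv,z,cal=None):
    o,d=ray(name,uv,cal);return o+d*(z-o[2])/d[2]
E
python3 - <<'E'
from h import *
for uv,z in[((280,224),34),((340,238),62),((322,208),40),((318,253),10),((253,225),8),((343,238),8)]:print(uv,onz("top",uv,z).round())
c=eyes.calibration("wrist");print(np.round(c["camera_matrix"],1).tolist(),np.round(c["world_from_camera"],3).tolist())
i=eyes.grab_frame("top")[185:275,235:365,::-1]
cv2.imwrite("pics/crop.png",cv2.resize(i,None,fx=6,fy=6,interpolation=cv2.INTER_CUBIC))
E
```

```text
(280, 224) [519.  85.  34.]
(340, 238) [ 459. -136.   62.]
(322, 208) [577. -76.  40.]
(318, 253) [410. -57.  10.]
(253, 225) [522. 189.   8.]
(343, 238) [ 465. -155.    8.]
[[325.2, 0.0, 278.8], [0.0, 325.2, 211.3], [0.0, 0.0, 1.0]] [[0.28, -0.918, -0.28, 240.966], [-0.96, -0.268, -0.081, -529.012], [-0.001, 0.291, -0.957, 383.951], [0.0, 0.0, 0.0, 1.0]]
```

View pics/crop.png

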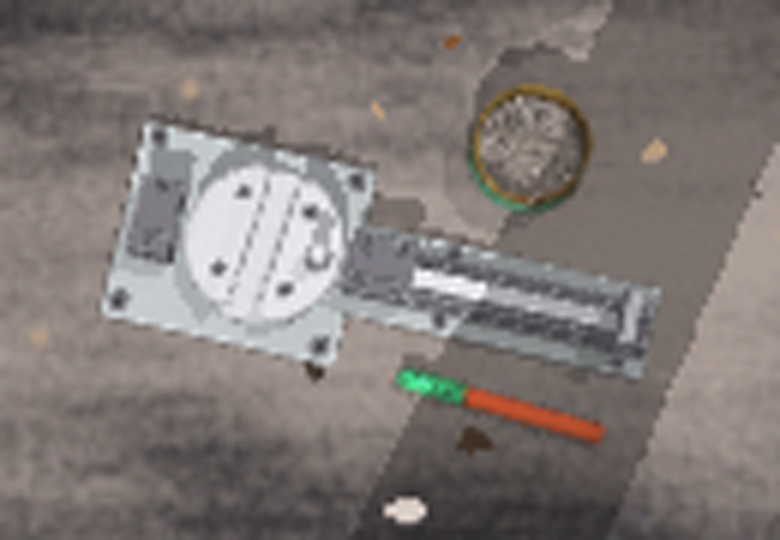

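The crop shows the disc centre at about px (279,226), the pin on the guide side, and the lug at the right end. The slot is roughly square to the bar, so the disc is near +90°. Next I shut the fingers and bring the wrist camera over the lock.

```bash
python3 -m crank '[{"dx":0.03,"dy":0.064,"yaw":-0.62},{"dx":0.03,"dy":0.064,"yaw":-0.62},{"dx":0.03,"dy":0.064,"yaw":-0.62},{"dx":0.03,"dy":0.064,"yaw":-0.62},{"dx":0.03,"dy":0.064,"yaw":-0.62},{"dx":0.03,"dy":0.064,"yaw":-0.62},{"dx":0.03,"dy":0.064,"yaw":-0.62},{"dx":0.03,"dy":0.064,"yaw":-0.62},{"dx":0.03,"dy":0.064,"yaw":-0.62},{"dx":0.03,"dy":0.064,"yaw":-0.62}]' 0 30; python3 -m crank '[{},{},{}]'
python3 - <<'E'
from h import *
import pickle
c=eyes.calibration("wrist");i=eyes.grab_frame("wrist")
pickle.dump((c,i),open("w1.pkl","wb"))
cv2.imwrite("pics/w1.png",i[:,:,::-1])
E
```

```text
validation failed for argument at $[0]...
validation failed for argument at $[0]...
```

View pics/w1.png

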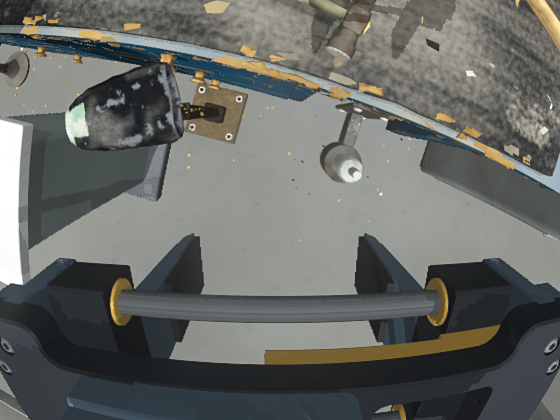

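The call was refused, so the arm hasn't moved and the wrist still sees the bench edge. Rows probably need all four keys.

```bash
python3 -m crank '[{"dx":0.03,"dy":0.064,"dz":0,"yaw":-0.62},{"dx":0.03,"dy":0.064,"dz":0,"yaw":-0.62},{"dx":0.03,"dy":0.064,"dz":0,"yaw":-0.62},{"dx":0.03,"dy":0.064,"dz":0,"yaw":-0.62},{"dx":0.03,"dy":0.064,"dz":0,"yaw":-0.62},{"dx":0.03,"dy":0.064,"dz":0,"yaw":-0.62},{"dx":0.03,"dy":0.064,"dz":0,"yaw":-0.62},{"dx":0.03,"dy":0.064,"dz":0,"yaw":-0.62},{"dx":0.03,"dy":0.064,"dz":0,"yaw":-0.62},{"dx":0.03,"dy":0.064,"dz":0,"yaw":-0.62}]' 0 30 && python3 -m crank '[{"dx":0,"dy":0,"dz":0,"yaw":0},{"dx":0,"dy":0,"dz":0,"yaw":0},{"dx":0,"dy":0,"dz":0,"yaw":0}]'
python3 - <<'E'
from h import *
import pickle
c=eyes.calibration("wrist");i=eyes.grab_frame("wrist")
pickle.dump((c,i),open("w1.pkl","wb"))
cv2.imwrite("pics/w2.png",i[:,:,::-1])
E
```

```text
time_s: 1.45
ee_pos: [400.9, -38.4, 222.1]
ee_rot: [180.0, -0.0, -14.9]
force: [0.0, -0.2, 0.6]
gripper_width: 0.4
gripper_force: 0.0
time_s: 1.82
ee_pos: [399.9, -41.4, 221.9]
ee_rot: [180.0, 0.0, -14.9]
force: [-0.1, -0.4, -0.8]
gripper_width: 0.3
gripper_force: 0.0
```

View pics/w2.png

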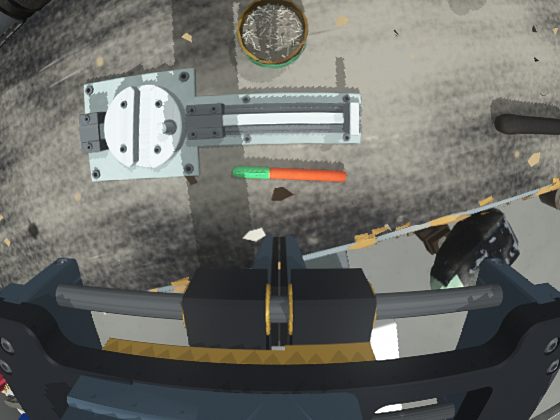

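Wrist view: disc about (145,124), pin near (168,127), slot running near-vertical at u≈135, lug at (353,118), and the bar white at u 222–345. I'll zoom in for exact pixels.

Run:
```python
import pickle,cv2
c,i=pickle.load(open("w1.pkl","rb"))
a=cv2.resize(i[55:195,75:205,::-1],None,fx=4,fy=4,interpolation=cv2.INTER_LINEAR)
b=cv2.resize(i[80:155,300:370,::-1],None,fx=4,fy=4,interpolation=cv2.INTER_LINEAR)
import numpy as np
o=np.zeros((560,800,3),np.uint8);o[:,:520]=a;o[:300,520:]=b
cv2.imwrite("pics/z.png",o)
```

```text
(no output)
```

View pics/z.png

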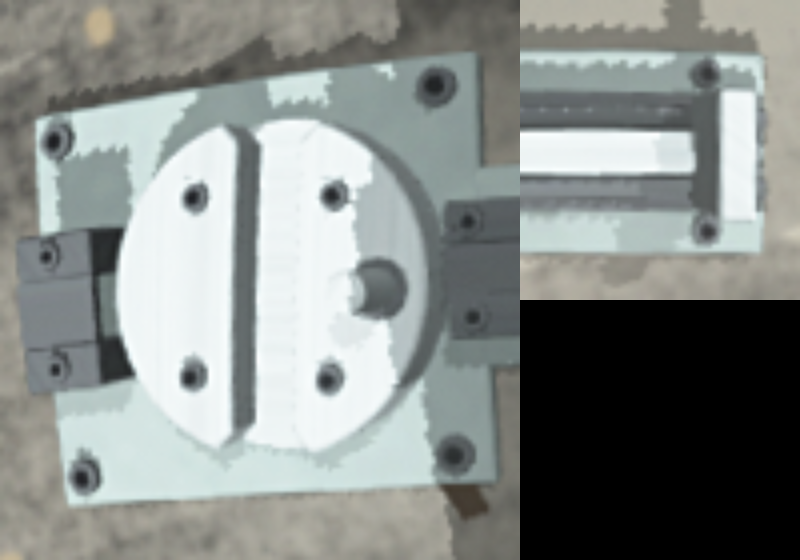

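Zoom: disc top face spans about x 117–428, y 120–452. The slot's far edge is about x=236 and its near edge about 298. The pin is at (345–408, 288), and the lug top spans (720–757, 90–220).

Run:
```python
from h import *
import pickle
c,i=pickle.load(open("w1.pkl","rb"))
A=lambda x,y,z:onz("wrist",(75+(x-1.5)/4,55+(y-1.5)/4),z,c)
B=lambda x,y,z:onz("wrist",(300+(x-521.5)/4,80+(y-1.5)/4),z,c)
print("cam",np.round(c["world_from_camera"],2)[:3,3])
pts=np.array([A(*p,34)[:2] for p in[(117,285),(428,270),(150,178),(165,380),(290,119),(275,446),(205,440),(200,140),(345,438),(330,125),(395,385)]],np.float64)
S=np.c_[2*pts,np.ones(len(pts))];s=np.linalg.lstsq(S,(pts**2).sum(1),rcond=None)[0];cc=s[:2];r=np.sqrt(s[2]+cc@cc)
print("disc",cc,r,(np.linalg.norm(pts-cc,axis=1)-r).round(1))
e=[A(237,150,34),A(234,420,34)];v=(e[0]-e[1])[:2];v/=np.linalg.norm(v)
print("slot dir",np.degrees(np.arctan2(v[1],v[0])),"edge dist",np.cross(v,cc-e[1][:2]))
e=[A(298,180,34),A(298,400,34)];w=(e[0]-e[1])[:2];print("2nd",np.degrees(np.arctan2(w[1],w[0])),np.cross(v,cc-e[1][:2]))
L=[B(*p,62) for p in[(720,90),(757,90),(757,220),(720,220)]];print("lug",np.round(L,1).tolist())
lc=np.mean(L,0)[:2];d=cc-lc;print("lug c",lc,"axis yaw",np.degrees(np.arctan2(d[1],d[0])),"dist",np.linalg.norm(d))
K=[A(*p,8)[:2] for p in[(58,140),(436,86),(454,455),(84,477)]];print("bolts",np.round(K,1).tolist(),"mean",np.mean(K,0))
k=np.array(K);f=lambda d:np.degrees(np.arctan2(d[1],d[0]));print(f(k[0]-k[1]),f(k[3]-k[2]))
for p in[(388,288),(405,288)]:print("pinbase",A(*p,34).round(1))
for p in[(355,290),(370,288),(378,286)]:print("pintop",A(*p,62).round(1))
print(onz("top",(279.2,225.8),34).round(1))
u=np.array([np.cos(np.radians(75)),np.sin(np.radians(75))])
print(telemetry.state()["ee_pos"])
```

```text
cam [481.02 -62.64 384.62]
disc [515.73602024  88.46851802] 48.54618975963711 [ 1.9  0.3  2.  -4.5 -1.3 -1.6  1.6 -0.7  1.8 -0.3  0.2]
slot dir -18.710403552276198 edge dist -10.801820344695608
2nd -17.699947360946336 9.96905188791616
lug [[477.2, -134.6, 62.0], [475.3, -143.9, 62.0], [443.3, -136.2, 62.0], [445.4, -126.9, 62.0]]
lug c [ 460.29212836 -135.38305653] axis yaw 76.08885116202208 dist 230.61559482131437
bolts [[589.1, 158.5], [557.8, 31.2], [450.2, 57.7], [481.5, 185.3]] mean [519.63375748 108.17513319]
76.16533335087604 76.23436967469762
pinbase [502.8  53.6  34. ]
pinbase [501.2  48.9  34. ]
pintop [503.4  53.1  62. ]
pintop [502.6  49.1  62. ]
pintop [502.4  46.8  62. ]
[512.5  88.   34. ]
[399.95546988 -41.39282429 221.9603857 ]<stdin>:11: DeprecationWarning: Arrays of 2-dimensional vectors are deprecated. Use arrays of 3-dimensional vectors instead. (deprecated in NumPy 2.0)
<stdin>:12: DeprecationWarning: Arrays of 2-dimensional vectors are deprecated. Use arrays of 3-dimensional vectors instead. (deprecated in NumPy 2.0)
```

The measurements fit the given sizes:

| Quantity | Measured | Given |
|---|---|---|
| Lug top | 33×9.5 mm | 34×10 mm |
| Slot edges from axis | ±10 mm | ±10 mm |
| Plate axis yaw | 76.2° (two bolt pairs agree) | – |
| Disc centre | (515.7, 88.5) | – |
| Disc angle | about 85° | 26–154° |

I'll push the pin counter-clockwise about 95°, with the tool orbiting the axis and turning along with the disc.

```bash
cat > plan.py <<'E'
import numpy as np
cc=np.array([515.7,88.5])
def pos(pin_deg,tang): # tool centre for pin world angle, tangential offset
    a=np.radians(pin_deg);return cc+36*np.array([np.cos(a),np.sin(a)])+tang*np.array([-np.sin(a),np.cos(a)])
def show(P,p):
    P=np.array(P)
    for q in P: print(((q-p)/800).round(4)); p=p+((q-p)/800).round(4)*800
E
python3 - <<'E'
from plan import *
from scipy.spatial.transform import Rotation
p=np.array([400.454,-40.175]);show([pos(251.3,-42)],p)
p=pos(251.3,-42);print("app");show([pos(251.3,-32),pos(251.3,-22)],p)
print("orbit");p=pos(251.3,-22);show([pos(251.3+5*k,-22) for k in range(1,19)],p)
E
```

```text
[0.0799 0.1351]
app
[ 0.0118 -0.004 ]
[ 0.0119 -0.004 ]
orbit
[ 0.0031 -0.0034]
[ 0.0034 -0.0031]
[ 0.0036 -0.0028]
[ 0.0039 -0.0025]
[ 0.0041 -0.0021]
[ 0.0042 -0.0018]
[ 0.0044 -0.0014]
[ 0.0045 -0.001 ]
[ 0.0046 -0.0006]
[ 0.0046 -0.0002]
[0.0046 0.0002]
[0.0045 0.0006]
[0.0045 0.0009]
[0.0044 0.0014]
[0.0043 0.0018]
[0.004  0.0021]
[0.0039 0.0024]
[0.0037 0.0028]
```

```bash
python3 -m crank '[{"dx":0.0266,"dy":0.045,"dz":0,"yaw":-0.8},{"dx":0.0266,"dy":0.045,"dz":0,"yaw":0},{"dx":0.0267,"dy":0.0451,"dz":0,"yaw":0},{"dx":0,"dy":0,"dz":-0.06,"yaw":0},{"dx":0,"dy":0,"dz":-0.06,"yaw":0},{"dx":0,"dy":0,"dz":-0.06,"yaw":0},{"dx":0,"dy":0,"dz":-0.0325,"yaw":0},{"dx":0,"dy":0,"dz":0,"yaw":0},{"dx":0,"dy":0,"dz":0,"yaw":0}]'
python3 - <<'E'
from plan import *
print(pos(251.3,-42))
E
```

```text
time_s: 3.0
ee_pos: [465.4, 67.3, 53.0]
ee_rot: [-180.0, -0.1, -18.9]
force: [0.3, 0.2, 0.1]
gripper_width: 0.5
gripper_force: 0.0
[464.37510067  67.86617561]
```

Position matches. Next come the approach and the first half of the orbit.

```bash
python3 -m crank '[{"dx":0.0118,"dy":-0.004,"dz":0,"yaw":0},{"dx":0.0119,"dy":-0.004,"dz":0,"yaw":0},{"dx":0.0031,"dy":-0.0034,"dz":0,"yaw":1},{"dx":0.0034,"dy":-0.0031,"dz":0,"yaw":1},{"dx":0.0036,"dy":-0.0028,"dz":0,"yaw":1},{"dx":0.0039,"dy":-0.0025,"dz":0,"yaw":1},{"dx":0.0041,"dy":-0.0021,"dz":0,"yaw":1},{"dx":0.0042,"dy":-0.0018,"dz":0,"yaw":1},{"dx":0.0044,"dy":-0.0014,"dz":0,"yaw":1},{"dx":0.0045,"dy":-0.001,"dz":0,"yaw":1}]'
python3 -m crank '[{"dx":0.0046,"dy":-0.0006,"dz":0,"yaw":1},{"dx":0.0046,"dy":-0.0002,"dz":0,"yaw":1},{"dx":0.0046,"dy":0.0002,"dz":0,"yaw":1},{"dx":0.0045,"dy":0.0006,"dz":0,"yaw":1},{"dx":0.0045,"dy":0.0009,"dz":0,"yaw":1},{"dx":0.0044,"dy":0.0014,"dz":0,"yaw":1},{"dx":0.0043,"dy":0.0018,"dz":0,"yaw":1},{"dx":0.004,"dy":0.0021,"dz":0,"yaw":1}]'
python3 - <<'E'
from h import *
import pickle
c=eyes.calibration("wrist");i=eyes.grab_frame("wrist");pickle.dump((c,i),open("w2.pkl","wb"))
t=cv2.resize(eyes.grab_frame("top")[195:260,245:310,::-1],None,fx=3,fy=3)
o=i[:,:,::-1].copy();o=np.hstack([o,np.zeros((420,200,3),np.uint8)]);o[:195,560:755]=t
cv2.imwrite("pics/w3.png",o)
E
```

```text
time_s: 4.25
ee_pos: [507.8, 47.3, 52.3]
ee_rot: [-179.9, 0.1, 21.3]
force: [-2.7, 2.8, 1.9]
gripper_width: 0.6
gripper_force: 1.6
time_s: 5.25
ee_pos: [536.0, 51.5, 52.1]
ee_rot: [-179.9, 0.1, 61.4]
force: [-3.3, -1.5, 1.8]
gripper_width: 0.2
gripper_force: 1.5
```

View pics/w3.png

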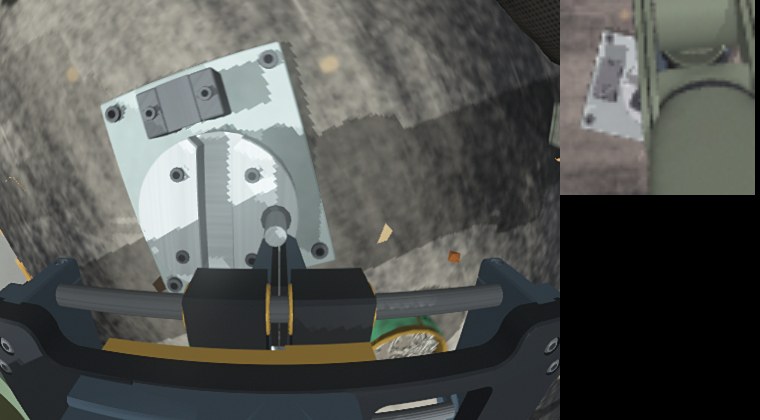

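The pin (top at 275,236) sits against the fingertip and the disc has turned. The slot's edge is visible from (195,150) to (204,262), so I can measure the slot angle from it.

```bash
cat > slot.py <<'E'
from h import *
import pickle,sys
def slot(f,rows,u0,u1):
    c,i=pickle.load(open(f,"rb"));g=cv2.GaussianBlur(cv2.cvtColor(i,cv2.COLOR_RGB2GRAY),(3,3),0).astype(float)
    P=[]
    for v in range(*rows,4):
        d=np.diff(g[v,u0:u1]);u=u0+d.argmin()+.5;P.append((u,v))
    print(P)
    W=np.array([onz("wrist",p,34,c)[:2] for p in P],np.float32)
    l=cv2.fitLine(W,cv2.DIST_HUBER,0,.01,.01).ravel();a=np.degrees(np.arctan2(l[1],l[0]))%180
    n=np.array([-l[1],l[0]]);print("slot yaw",a,"rel axis",a-76.2,"edge-centre",(np.array([515.7,88.5])-l[2:])@n)
E
python3 - <<'E'
from slot import *
slot("w2.pkl",(150,254),188,214)
E
```

```text
[(np.float64(195.5), 150), (np.float64(195.5), 154), (np.float64(195.5), 158), (np.float64(195.5), 162), (np.float64(196.5), 166), (np.float64(196.5), 170), (np.float64(196.5), 174), (np.float64(196.5), 178), (np.float64(196.5), 182), (np.float64(196.5), 186), (np.float64(196.5), 190), (np.float64(196.5), 194), (np.float64(196.5), 198), (np.float64(197.5), 202), (np.float64(197.5), 206), (np.float64(197.5), 210), (np.float64(197.5), 214), (np.float64(197.5), 218), (np.float64(198.5), 222), (np.float64(198.5), 226), (np.float64(198.5), 230), (np.float64(198.5), 234), (np.float64(199.5), 238), (np.float64(199.5), 242), (np.float64(199.5), 246), (np.float64(200.5), 250)]
slot yaw 60.05193 rel axis -16.148067 edge-centre -11.562775274026212
```

It needs about 16° more, which agrees with the commanded orbit to within 1.3°.

Run:
```python
from plan import *
show([pos(331.3+k,-22) for k in (4,8,12,16)],pos(331.3,-22))
```

```text
[0.0031 0.0019]
[0.003  0.0022]
[0.0028 0.0024]
[0.0027 0.0025]
```

```bash
python3 -m crank '[{"dx":0.0031,"dy":0.0019,"dz":0,"yaw":0.8},{"dx":0.003,"dy":0.0022,"dz":0,"yaw":0.8},{"dx":0.0028,"dy":0.0024,"dz":0,"yaw":0.8},{"dx":0.0027,"dy":0.0025,"dz":0,"yaw":0.8},{"dx":0,"dy":0,"dz":0,"yaw":0},{"dx":0,"dy":0,"dz":0,"yaw":0}]'
python3 - <<'E'
from slot import *
c=eyes.calibration("wrist");i=eyes.grab_frame("wrist");pickle.dump((c,i),open("w3.pkl","wb"))
cv2.imwrite("pics/w4.png",i[:,:,::-1])
slot("w3.pkl",(158,254),180,214)
E
```

```text
time_s: 6.1
ee_pos: [546.1, 58.9, 52.1]
ee_rot: [180.0, 0.0, 77.1]
force: [-1.7, -1.8, 0.3]
gripper_width: 0.8
gripper_force: 1.2
[(np.float64(195.5), 158), (np.float64(195.5), 162), (np.float64(195.5), 166), (np.float64(195.5), 170), (np.float64(195.5), 174), (np.float64(195.5), 178), (np.float64(195.5), 182), (np.float64(196.5), 186), (np.float64(196.5), 190), (np.float64(196.5), 194), (np.float64(196.5), 198), (np.float64(196.5), 202), (np.float64(196.5), 206), (np.float64(196.5), 210), (np.float64(197.5), 214), (np.float64(197.5), 218), (np.float64(197.5), 222), (np.float64(198.5), 226), (np.float64(198.5), 230), (np.float64(198.5), 234), (np.float64(198.5), 238), (np.float64(199.5), 242), (np.float64(199.5), 246), (np.float64(199.5), 250)]
slot yaw 75.85263 rel axis -0.34736633 edge-centre -11.059616710614385
```

View pics/w4.png

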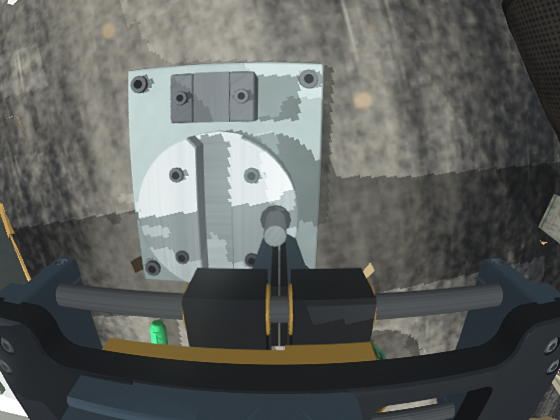

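The slot is now in line (−0.35°, well inside the 0.1 rad capture). I'll back off, lift, and go behind the lug.

```bash
python3 -m crank '[{"dx":-0.003,"dy":-0.012,"dz":0,"yaw":-0.18},{"dx":0,"dy":0,"dz":0.06,"yaw":0},{"dx":-0.0228,"dy":-0.0547,"dz":0,"yaw":0},{"dx":-0.0228,"dy":-0.0547,"dz":0,"yaw":0},{"dx":-0.0228,"dy":-0.0547,"dz":0,"yaw":0},{"dx":-0.0228,"dy":-0.0547,"dz":0,"yaw":0},{"dx":-0.0229,"dy":-0.0548,"dz":0,"yaw":0},{"dx":0,"dy":0,"dz":0,"yaw":0}]'
python3 -m crank '[{"dx":0,"dy":0,"dz":-0.04,"yaw":0},{"dx":0,"dy":0,"dz":-0.035,"yaw":0},{"dx":0,"dy":0,"dz":0,"yaw":0},{"dx":0,"dy":0,"dz":0,"yaw":0}]'
python3 - <<'E'
from h import *
import pickle
c=eyes.calibration("wrist");i=eyes.grab_frame("wrist");pickle.dump((c,i),open("w4.pkl","wb"))
cv2.imwrite("pics/w5.png",i[:,:,::-1])
E
```

```text
time_s: 7.15
ee_pos: [451.7, -172.0, 100.3]
ee_rot: [179.9, 0.0, 76.0]
force: [0.3, 0.3, -0.0]
gripper_width: 0.4
gripper_force: 0.0
time_s: 7.65
ee_pos: [453.3, -169.2, 40.8]
ee_rot: [179.9, 0.0, 76.3]
force: [0.3, 0.5, 0.6]
gripper_width: 0.3
gripper_force: 0.0
```

View pics/w5.png

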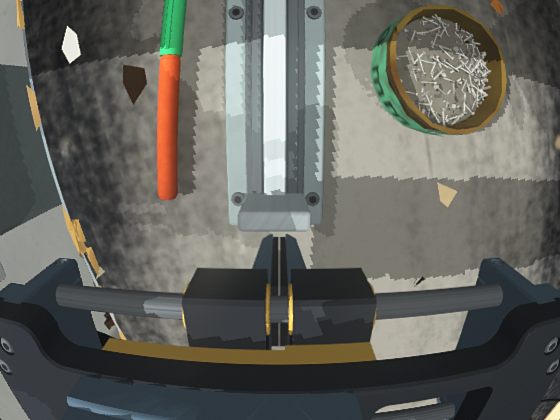

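The fingertip is centred behind the lug (lug at 240–312, finger at 279). The total run to home is about 144 mm, so I push along the axis and check the force.

```bash
python3 -m crank '[{"dx":0.0024,"dy":0.0097,"dz":0,"yaw":0},{"dx":0.0024,"dy":0.0097,"dz":0,"yaw":0},{"dx":0.0024,"dy":0.0097,"dz":0,"yaw":0},{"dx":0.0024,"dy":0.0097,"dz":0,"yaw":0},{"dx":0.0024,"dy":0.0097,"dz":0,"yaw":0},{"dx":0.0023,"dy":0.0097,"dz":0,"yaw":0},{"dx":0.0024,"dy":0.0097,"dz":0,"yaw":0},{"dx":0.0024,"dy":0.0097,"dz":0,"yaw":0}]'
python3 -m crank '[{"dx":0.0024,"dy":0.0097,"dz":0,"yaw":0},{"dx":0.0024,"dy":0.0097,"dz":0,"yaw":0},{"dx":0.0024,"dy":0.0097,"dz":0,"yaw":0},{"dx":0.0023,"dy":0.0097,"dz":0,"yaw":0},{"dx":0,"dy":0,"dz":0,"yaw":0}]'
```

```text
time_s: 8.7
ee_pos: [467.6, -106.7, 39.9]
ee_rot: [-180.0, 0.0, 76.3]
force: [-0.0, -4.8, 3.1]
gripper_width: 0.4
gripper_force: 1.9
time_s: 9.32
ee_pos: [475.1, -75.1, 39.7]
ee_rot: [-180.0, -0.1, 76.3]
force: [-0.0, 0.0, 0.1]
gripper_width: 0.5
gripper_force: 0.0
```

About 48 mm remain. I continue more slowly, checking the force.

```bash
python3 -m crank '[{"dx":0.0015,"dy":0.0061,"dz":0,"yaw":0},{"dx":0.0015,"dy":0.0061,"dz":0,"yaw":0},{"dx":0.0015,"dy":0.0061,"dz":0,"yaw":0},{"dx":0.0015,"dy":0.0061,"dz":0,"yaw":0}]'
python3 -m crank '[{"dx":0.0015,"dy":0.0061,"dz":0,"yaw":0},{"dx":0.0015,"dy":0.0061,"dz":0,"yaw":0},{"dx":0.0015,"dy":0.0061,"dz":0,"yaw":0},{"dx":0.0015,"dy":0.0061,"dz":0,"yaw":0}]'
python3 -m crank '[{"dx":0.0006,"dy":0.0024,"dz":0,"yaw":0},{"dx":0.0006,"dy":0.0024,"dz":0,"yaw":0}]'
```

```text
time_s: 9.82
ee_pos: [479.9, -56.3, 39.9]
ee_rot: [-180.0, 0.0, 76.3]
force: [0.1, -2.4, -0.4]
gripper_width: 0.5
gripper_force: 1.0
time_s: 10.32
ee_pos: [484.8, -36.8, 40.0]
ee_rot: [180.0, -0.0, 76.3]
force: [0.2, -2.9, -0.9]
gripper_width: 0.6
gripper_force: 1.0
time_s: 10.58
ee_pos: [485.7, -33.2, 39.9]
ee_rot: [-180.0, 0.0, 76.3]
force: [-0.5, -1.7, 0.4]
gripper_width: 0.3
gripper_force: 0.9
```

```bash
python3 -m crank '[{"dx":0.0005,"dy":0.0018,"dz":0,"yaw":0},{"dx":0.0004,"dy":0.0018,"dz":0,"yaw":0}]'
python3 -m crank '[{"dx":0.0004,"dy":0.0018,"dz":0,"yaw":0},{"dx":0,"dy":0,"dz":0,"yaw":0}]'
python3 -m crank '[{"dx":0.0003,"dy":0.0012,"dz":0,"yaw":0},{"dx":0,"dy":0,"dz":0,"yaw":0}]'
```

```text
time_s: 10.82
ee_pos: [486.4, -30.4, 39.9]
ee_rot: [180.0, -0.0, 76.3]
force: [-1.2, -2.1, -0.6]
gripper_width: 0.2
gripper_force: 0.9
time_s: 11.08
ee_pos: [486.6, -29.7, 40.0]
ee_rot: [180.0, 0.1, 76.4]
force: [-0.9, -6.3, -0.3]
gripper_width: -0.2
gripper_force: 2.7
time_s: 11.32
ee_pos: [486.6, -29.7, 40.0]
ee_rot: [-180.0, 0.2, 76.4]
force: [-1.0, -9.1, 0.3]
gripper_width: 0.2
gripper_force: 4.7
```

The motion stopped at about 144 mm, as expected for home, and the force is rising. I press slightly more to confirm, then back off and lift clear to look.

```bash
python3 -m crank '[{"dx":0.0006,"dy":0.0024,"dz":0,"yaw":0},{"dx":0.0003,"dy":0.0012,"dz":0,"yaw":0},{"dx":0,"dy":0,"dz":0,"yaw":0}]'
python3 -m crank '[{"dx":-0.003,"dy":-0.012,"dz":0,"yaw":0},{"dx":-0.003,"dy":-0.012,"dz":0,"yaw":0},{"dx":-0.006,"dy":-0.024,"dz":0,"yaw":0},{"dx":-0.006,"dy":-0.024,"dz":0.05,"yaw":0},{"dx":-0.01,"dy":-0.04,"dz":0.06,"yaw":0},{"dx":-0.01,"dy":-0.03,"dz":0.06,"yaw":0},{"dx":0,"dy":0,"dz":0,"yaw":0},{"dx":0,"dy":0,"dz":0,"yaw":0}]'
python3 - <<'E'
from h import *
import pickle
c=eyes.calibration("wrist");i=eyes.grab_frame("wrist");pickle.dump((c,i),open("w5.pkl","wb"))
cv2.imwrite("pics/w6.png",i[:,:,::-1])
E
```

```text
time_s: 11.7
ee_pos: [486.6, -29.5, 40.1]
ee_rot: [-180.0, 0.5, 76.5]
force: [-3.2, -22.4, 1.9]
gripper_width: 0.2
gripper_force: 11.2
time_s: 12.7
ee_pos: [456.8, -138.3, 175.5]
ee_rot: [-180.0, -0.0, 76.3]
force: [-0.6, -0.0, -0.1]
gripper_width: 0.5
gripper_force: 0.0
```

View pics/w6.png

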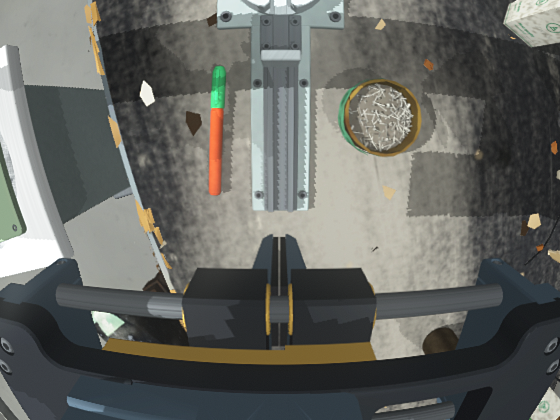

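The lug (260–302, 50–62) is up against the guide, the channel is empty, and the marker and tin are undisturbed. One numeric check of the lug position, then I hand in.

Run:
```python
from h import *
import pickle
c,i=pickle.load(open("w5.pkl","rb"));u=np.array([.2385,.9711])
g=i[44:70,281].mean(1);print(g.round().tolist())
for v in(50,56,60,62):print(v,((onz("wrist",(281,v),62,c)[:2]-[515.7,88.5])@u).round(1))
from workcell import ticket
print(ticket.job_done())
```

```text
[106.0, 108.0, 92.0, 88.0, 87.0, 115.0, 184.0, 200.0, 198.0, 198.0, 199.0, 198.0, 198.0, 196.0, 186.0, 161.0, 123.0, 100.0, 104.0, 105.0, 104.0, 103.0, 104.0, 104.0, 104.0, 105.0]
50 -95.3
56 -100.5
60 -104.1
62 -105.8
the job is handed in; nothing more can be done
None
```

The shaft lock is locked and handed in at about 13 s of the 54 s allowed: the disc was turned into line (within 0.4°), the bar was pushed through until its upturned end came up firm against the guide, and the arm finished clear of everything, with the marker and tin left where they were.

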